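Seat the rail behind the mirror post

TASK

Push the loose square black rail into its bay at the back of the optical table, using the fingertips only: angle its left end in behind the mirror post first, then swing its right end in, until it lies flush along the back fence between the two blue end blocks. Slide it flat on the table and never lift or tip it, do not force the rail or the hand against the mirror post, leave the other things where they are, and take the hand away at the end. (Left and right are as the robot sees them, looking out over the table.)

Things in the scene. Friction and masses are not known exactly. Their poses are not given: they have to be found in the camera images.
- rail: Loose black slotted rail with bare metal ends, 280 long, 30 wide, 30 high (mm), about 0.3 kg, lying on the table. Origin: centre of its underside; own y runs along it to its left end, own x is level and square to it (away from the robot once in the bay), z up. Slides under a few newtons and stays where it is left
- rail_left (a point): centre of the rail's left end face (own y = +140 mm, 15 mm above the table)
- rail_right (a point): centre of the rail's right end face (own y = -140 mm, 15 mm above the table)
- bay: Fixed seat, open to the robot: blue back fence 350 long, 25 deep, 22 high; blue end blocks 25 wide reach 30 mm forward of it, 300 mm clear between them; screws and clamps on top to 40 mm high. Origin: table level, middle of the fence's front face; own x points into the fence, away from the robot, own y left along it. A seated rail's centre line is at own x = -15 mm
- post: Mirror post, fixed before the left part of the bay: steel pillar 25 mm in diameter, 42 high, small black mirror block (12 x 26 mm) on top to 66 high; from it to the right end block is less than the rail's length. A clamping fork 30 wide, 15 high runs 61 mm from it to the front left. Origin: table level on the pillar's axis; axes parallel to the bay's
- holder: bystander: black post holder standing, 31 mm across, 50 high, with a thumbscrew; origin at the centre of its underside
- tube: bystander: black lens tube standing on end, 31 mm across, 50 high; origin at the centre of its underside
- driver: bystander: screwdriver with red handle lying on the table, 170 long
- case: bystander: orange and grey optics case, 70 x 70 x 27 mm; origin at the centre of its underside
- solvent: bystander: white bottle with red cap standing, 60 mm across, 150 high; origin at the centre of its underside
- mouse: bystander: black computer mouse, 105 x 60 x 31 mm; origin at the centre of its underside
Not all that is in view belongs to the job. Of the things that look like the post, the largest one is meant.

How it is judged:
On the way:
1. the rail's left end is in behind the mirror post while its right end is still outside the bay (x of rail_left in the frame of post above 0.02 m and y of rail_left in the frame of post above 0 m and x of rail_right in the frame of bay below -0.04 m), for 0.05 s.
At the end, for the whole second after the job is handed in: The rail lies flat and still on the table between the two end blocks with its back face along the fence, no more than 4 mm away from it at either end (x of rail_left in the frame of bay between -0.019 and -0.01 m and x of rail_right in the frame of bay between -0.019 and -0.01 m and y of rail_left in the frame of bay below 0.153 m and y of rail_right in the frame of bay above -0.153 m and height (world z) of each of rail_left, rail_right below 0.018 m and linear speed of rail below 0.01 m/s); the robot touches nothing.
It fails at once if the rail is lifted or tipped (an end more than 6 mm up, or leaning more than 0.12 rad) (height (world z) of any of rail_left, rail_right above 0.021 m or angle between rail's own z axis and vertical above 0.12 rad).
It fails at once if the mirror post is pressed or struck with more than 15 N (contact force between post and anything else above 15 N).
It fails at once if a bystander is moved more than 15 mm (distance of any of holder, tube, driver, case, solvent, mouse from where it was at the start of the episode above 0.015 m).
It also fails if it takes over 58 s, if anything falls off the work surface, if the arm or the gripper's body presses on something with over 40 N, if the wrist force passes 120 N, or if a joint passes its speed limit or range.

ROBOT

A 6-joint arm with a two-finger parallel gripper is mounted at the origin on the work surface. World frame = base frame: x ahead of the robot, y to its left, z up, the work surface at z = 0. Lengths are in m, angles in rad, forces in N, time in s.
With the tool pointing down it reaches from about 0.25 to 0.775 m from the base axis. Payload 4 kg.
Tool frame: the origin (TCP) lies on the centre line of the jaws, within the pads' length; the fingertips stand 19 mm ahead of it and the grasp point (between the pads) is the TCP; z points along the fingers, y is the line along which they close (so a half turn about z gives the same grasp; the last joint's range is limited). The gripper opens to 94 mm and grips with 3 to 60 N. Pads are 16 mm wide; open, the fingers measure 119 mm over their backs; the gripper's body (75 mm by 177 mm) begins 78 mm behind the grasp point.
Start: joints at [1.096, 0.087, 1.371, -0, 1.684, -0.103], TCP at [0.2, 0.512, 0.185] pointing down, gripper open.
Joint ranges: [-3.1, 3.1], [-0.76, 2.03], [0.27, 2.55], [-1.08, 4.22], [0.17, 2.65], [-2.57, 2.57]. Speed limits (rad/s): [2.79, 2.79, 3.14, 3.14, 3.14, 3.14].

INTERFACE

Orientations are given as [roll, pitch, yaw] about the fixed x, y, z axes, in that order (R = Rz(yaw) Ry(pitch) Rx(roll)).
In Python, from rig import observe, snapshot, camera_model, sign_off gives the robot as it stands. The module is installed in compiled form; this text tells all that it offers.
- The arm moves only by the tool move_arm, never from a script. Its argument "deltas" is a list of rows, each an object with "slide": the shift along the world's x, y, z in m, a list of three; "turn": the turn, a rotation vector about the world's x, y, z in degrees, a list of three; "jaw": the opening, from -1 (shut) to 1 (fully open), so that 0 is half open. In form: [{"slide": [tx, ty, tz], "turn": [rx, ry, rz], "jaw": jaw}, ...]. A call has 1 to 10 rows; each row shifts and turns the commanded pose from where the row before left it; what a row does not reach is not made up. A row lasts 1/8 s, in which the tool goes at most 62.5 mm and 10.7 degrees, less where a joint would pass 70% of its speed; a pose out of reach is approached as far as the arm can. A call is refused whole if a number of a shift passes 0.0625 or a number of a turn 10.7, either way. A call with a gripper value outside its range is refused whole. The fingers move at their own pace and stop on an object; "newtons" is the grip in N (left out, the last holds). Time passes only in rows, so rows that do not move let the fingers close. It gives the time, the measured TCP pose, the force, the opening and the grip force at its end, in the units of the state.
- observe(): the state, without advancing time (a new reading comes with each control period).
- snapshot(name): name is "side" or "top" or "wrist"; returns (picture, depth): 400x640x3 uint8, blue, green, red; 400x640 float32, m along the optical axis (not along the pixel's ray), 0 where there is no reading.
- camera_model(name): a dict with "K" (3x3 intrinsics, pixels), "xyz" and "orientation" of the camera in the world; the wrist camera has in their place "hand_eye" (4x4, takes a point from camera to tool coordinates, whose origin is the TCP and whose axes are the flange's). Camera axes: x right, y down, z forward; pixel columns grow to the right and rows downward; lengths in m; the calibration is good to about 2 mm. A picture is of the moment at which its call begins: read the wrist's pose just before it. camera_model takes no time and is no camera call.
- sign_off(): hands the job in; it is judged then, once.
The state is a dict: "t": time; "q": joint angles; "qd": joint speeds; "joint_torque": joint torques, N m; "ee_pos": TCP position; "orientation": TCP orientation; "contact_force": force on the tool from outside, world axes, zero at the start; "ft_torque": the same for the moment, N m; "width": finger opening in m; "grip_force": force on a finger pad.
Only numpy, scipy, OpenCV 4.12 (cv2) and the standard library are available. Lean on these libraries where they do the work, as an engineer would, in place of code of your own. Each camera call takes 0.05 s, during which the arm holds its last target. There are 200 camera calls.

## Working session

There is one attempt and no reset: what is moved stays moved. The work goes in short steps, Python scripts to look and compute and a tool call to move; the robot and the scene stay as the last step left them, time stands still between calls to the robot, and variables do not carry over. Pictures are saved under pics/ and viewed, at most 10 in all, crops included, and the job is handed in when it is done.

Besides the shell and the picture viewer there is one more tool, called after "Request:" as name([rows], argument=value, ...), one row to a line, values as JSON. move_arm: Moves the arm, as the interface text tells. Its arguments: {"type":"object","properties":{"deltas":{"type":"array"},"newtons":{"type":"number"}},"required":["deltas"]}

```bash
mkdir -p pics
cat > h.py <<'E'
import numpy as np,cv2
from scipy.spatial.transform import Rotation as R
from rig import *
def pts(name,d,px):
    m=camera_model(name);K=np.array(m["K"]);out=[]
    for u,v in px:
        z=d[v,u];c=np.array([(u-K[0,2])/K[0,0]*z,(v-K[1,2])/K[1,1]*z,z])
        out.append(R.from_euler('xyz',m["orientation"]).apply(c)+m["xyz"])
    return np.array(out)
def cloud(name,d):
    m=camera_model(name);K=np.array(m["K"]);v,u=np.mgrid[:400,:640]
    c=np.stack([(u-K[0,2])/K[0,0]*d,(v-K[1,2])/K[1,1]*d,d],-1)
    return (R.from_euler('xyz',m["orientation"]).apply(c.reshape(-1,3))+m["xyz"]).reshape(400,640,3)
E
python3 - <<'E'
from h import *
p,d=snapshot("top");cv2.imwrite("pics/top.png",p);np.save("top.npy",d)
p,d=snapshot("side");cv2.imwrite("pics/side.png",p);np.save("side.npy",d)
print(camera_model("top"),camera_model("side"),observe())
E
```

```text
{'K': array([[403.07542374,   0.        , 319.04826541],
       [  0.        , 403.07542374, 195.98998818],
       [  0.        ,   0.        ,   1.        ]]), 'xyz': array([ 0.38065801, -0.00563928,  1.14459395]), 'orientation': array([-2.99928361e+00, -1.32594795e-04, -1.54851642e+00])} {'K': array([[425.30221069,   0.        , 327.66967665],
       [  0.        , 425.30221069, 197.78053029],
       [  0.        ,   0.        ,   1.        ]]), 'xyz': array([ 0.27806947, -0.96096679,  0.78602422]), 'orientation': array([-2.19048199, -0.01237097, -0.2769515 ])} {'t': 0.1, 'q': array([ 1.09591488e+00,  8.78756112e-02,  1.37207583e+00, -1.40265444e-05,
        1.68360128e+00, -1.03129997e-01]), 'qd': array([-0.00044759,  0.00068669, -0.00377812, -0.00117567, -0.00082358,
        0.00020773]), 'joint_torque': array([ 1.48915555e-03, -3.41251159e+01, -3.03301978e+01,  7.19711487e-02,
        3.04840459e-02, -1.11843360e-04]), 'ee_pos': array([0.19956822, 0.5119495 , 0.18393811]), 'orientation': array([-3.13964157e+00, -1.87917112e-04,  2.76983946e+00]), 'contact_force': array([-0.61463841, -0.31300085, -0.21010559]), 'ft_torque': array([-0.02906245,  0.01829087, -0.03783509]), 'grip_force': 0.0, 'width': 0.09405573318810563}
```

View pics/top.png

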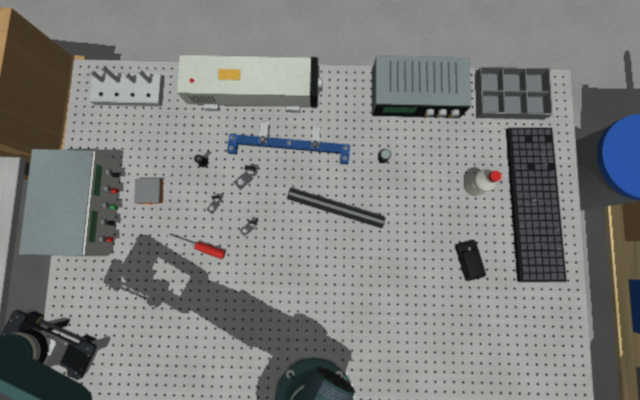

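View pics/side.png

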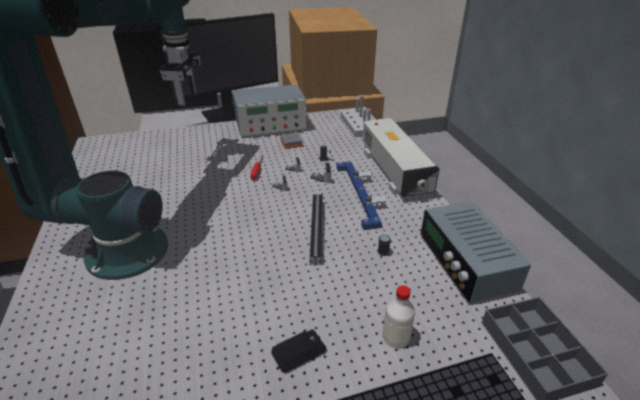

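Top view: the rail runs from (290,193) to (383,221), and the blue bay from (229,143) to (349,155). There are three post look-alikes, at (247,176), (215,203) and (249,226). The largest, at (247,176), is just in front of the left part of the bay, which fits the description. I'll check it in a close crop and measure.

Run:
```python
from h import *
p=cv2.imread("pics/top.png");cv2.imwrite("pics/c1.png",cv2.resize(p[120:250,190:400],None,fx=3.8,fy=3.8,interpolation=cv2.INTER_CUBIC))
X=cloud("top",np.load("top.npy"))
print("table",X[300,450],X[230,300])
x,y,z=X[...,0],X[...,1],X[...,2]
hsv=cv2.cvtColor(p,cv2.COLOR_BGR2HSV)
# rail top pixels
reg=np.zeros((400,640),bool);reg[180:232,280:392]=1
m=reg&(z>0.022)&(z<0.04)
P=np.stack([x[m],y[m]],-1).astype(np.float32);r=cv2.minAreaRect(P);print("rail",len(P),P.mean(0),r,cv2.boxPoints(r).round(4).tolist(),np.median(z[m]))
b=(hsv[...,0]>100)&(hsv[...,0]<125)&(hsv[...,1]>140);b[:,360:]=0;b[:130]=0;b[165:]=0;b[:,:220]=0
b&=(z>0.012)
P=np.stack([x[b],y[b]],-1).astype(np.float32);r=cv2.minAreaRect(P);print("bay",len(P),r,cv2.boxPoints(r).round(4).tolist(),np.median(z[b]))
for n,(u0,u1,v0,v1) in dict(post=(232,262,162,192),p2=(205,225,192,216),p3=(238,262,215,238),holder=(192,212,148,170),tube=(374,396,144,166)).items():
    for zz in (.008,.03,.05):
        s=np.zeros_like(b);s[v0:v1,u0:u1]=1;s&=z>zz
        if s.sum()>3:
            P=np.stack([x[s],y[s]],-1);print(n,zz,s.sum(),P.mean(0),P.min(0),P.max(0),z[s].max())
```

```text
table [ 0.26198657 -0.3711002  -0.00094118] [0.44585634 0.04950187 0.00346637]
rail 1100 [ 0.51058793 -0.05098867] ((0.5111464858055115, -0.05049680173397064), (0.27995744347572327, 0.03043375536799431), 74.0653305053711) [[0.45809999108314514, -0.1808999925851822], [0.48730000853538513, -0.18930000066757202], [0.5641999840736389, 0.07989999651908875], [0.5349000096321106, 0.08829999715089798]] 0.029849017733164174
bay 827 ((0.5467835664749146, 0.09975041449069977), (0.34380868077278137, 0.3157472312450409), 85.75739288330078) [[0.3765999972820282, -0.05999999865889549], [0.6915000081062317, -0.08340000361204147], [0.7168999910354614, 0.25949999690055847], [0.40209999680519104, 0.28290000557899475]] 0.02143804973845076
post 0.008 225 [0.58941163 0.19912283] [ 0.38065801 -0.00563928] [0.61748209 0.24219654] 1.144593945042924
post 0.03 87 [0.59282283 0.17549391] [ 0.38065801 -0.00563928] [0.61748209 0.20268462] 1.144593945042924
post 0.05 61 [0.58774367 0.17018193] [ 0.38065801 -0.00563928] [0.61748209 0.20268462] 1.144593945042924
p2 0.008 84 [0.51784342 0.28117045] [ 0.38065801 -0.00
[... 516 characters left out ...]
3928] [0.46481104 0.18070327] 1.144593945042924
holder 0.008 124 [0.63621648 0.32815852] [ 0.38065801 -0.00563928] [0.66155336 0.34894799] 1.144593945042924
holder 0.03 99 [0.63695247 0.32830624] [ 0.38065801 -0.00563928] [0.66155336 0.34894799] 1.144593945042924
holder 0.05 26 [0.62900424 0.32273024] [ 0.38065801 -0.00563928] [0.64792119 0.34506817] 1.144593945042924
tube 0.008 133 [ 0.6520863  -0.17898651] [ 0.38065801 -0.20025954] [ 0.67484178 -0.00563928] 1.144593945042924
tube 0.03 110 [ 0.65195582 -0.17891917] [ 0.38065801 -0.20025954] [ 0.67484178 -0.00563928] 1.144593945042924
tube 0.05 53 [ 0.64555335 -0.17521092] [ 0.38065801 -0.19971894] [ 0.67346562 -0.00563928] 1.144593945042924
```

View pics/c1.png

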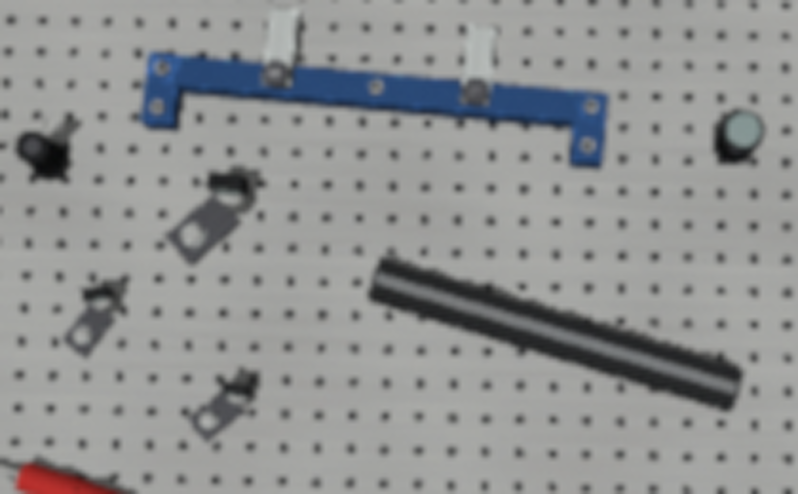

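The crop confirms the post: the large fork with a mirror sits at crop (235,185), in front of the left part of the bay. The other two are clearly smaller and farther away. Next I'll fit the bay and post precisely, ignoring pixels without depth.

Run:
```python
from h import *
p=cv2.imread("pics/top.png");d=np.load("top.npy")
X=cloud("top",d);x,y,z=X[...,0],X[...,1],X[...,2]
hsv=cv2.cvtColor(p,cv2.COLOR_BGR2HSV);ok=d>0
b=(hsv[...,0]>100)&(hsv[...,0]<125)&(hsv[...,1]>120)&ok&(z>0.015)&(z<.028);b[:,360:]=0;b[:130]=0;b[168:]=0;b[:,:220]=0
P=np.stack([x[b],y[b]],-1).astype(np.float32)
r=cv2.minAreaRect(P);B=cv2.boxPoints(r);print("bay",len(P),r,B.round(4).tolist(),np.median(z[b]))
S=B[B[:,0].argsort()]
# direction of long axis (to the left, +y)
ev=B-B.mean(0);e=[B[1]-B[0],B[2]-B[1]];l=max(e,key=np.linalg.norm);l=l/np.linalg.norm(l);l*=np.sign(l[1])
n=np.array([l[1],-l[0]]);n*=np.sign(n[0])
s=(P-P.mean(0))@l;f=(P-P.mean(0))@n
for a in np.arange(-.17,.18,.02):
    k=abs(s-a)<.01
    if k.any(): print(round(a,2),f[k].min().round(4),f[k].max().round(4))
print("l",l,"n",n,"yaw",np.degrees(np.arctan2(n[1],n[0])),P.mean(0), s.min(),s.max())
for n_,(u0,u1,v0,v1) in dict(post=(232,262,162,192),holder=(192,212,148,170),tube=(374,396,144,166)).items():
    for lo,hi in ((.006,.02),(.033,.048),(.055,.075)):
        m=np.zeros_like(b);m[v0:v1,u0:u1]=1;m&=ok&(z>lo)&(z<hi)
        if m.sum()>3:
            Q=np.stack([x[m],y[m]],-1);print(n_,lo,m.sum(),Q.mean(0).round(4),Q.min(0).round(4),Q.max(0).round(4))
m=np.zeros_like(b);m[160:195,228:265]=1;m&=ok&(z>.006)
for v in range(160,195):
    print(''.join('%3d'%(z[v,u]*1000) if m[v,u] else '  .' for u in range(232,264)))
```

```text
bay 903 ((0.6789917349815369, 0.08958848565816879), (0.3459872305393219, 0.053305484354496), 85.95364379882812) [[0.6402000188827515, -0.08110000193119049], [0.6934000253677368, -0.08489999920129776], [0.7178000211715698, 0.26030001044273376], [0.6646000146865845, 0.2639999985694885]] 0.02154121297077083
-0.17 -0.0363 0.0155
-0.15 -0.0357 0.0153
-0.13 -0.0067 0.0149
-0.11 -0.0065 0.0164
-0.09 -0.006 0.0133
-0.07 -0.0065 0.0136
-0.05 -0.0064 0.0157
-0.03 -0.006 0.0152
-0.01 -0.0068 0.0145
0.01 -0.0062 0.0161
0.03 -0.0066 0.0148
0.05 -0.0066 0.0152
0.07 -0.0066 -0.0019
0.09 -0.0068 0.0139
0.11 -0.0066 0.0153
0.13 -0.0067 0.0165
0.15 -0.0359 0.017
0.17 -0.0363 0.0158
l [0.07056348 0.9975073 ] n [ 0.9975073  -0.07056348] yaw -4.046352 [0.6888554  0.09197413] -0.17606932 0.16991793
post 0.006 177 [0.5875 0.215 ] [0.5613 0.178 ] [0.6289 0.2479]
post 0.033 22 [0.6048 0.1875] [0.5998 0.1775] [0.6152 0.1995]
post 0.055 51 [0.6107 0.1895] [0.6047 0.1772] [0.6175 0.2027]
holder 0.006 23 [0.634  0.3285] [0.6234 0.3207] [0.6501 0.3462]
holder 0.033 46 [0.6413 0.329 ] [0.6252 0.3185] [0.6616 0.348
[... 2896 characters left out ...]
  .  .  .  .  .  .  .
  .  .  .  .  .  .  .  .  9  9  .  .  .  .  .  .  .  .  .  .  .  .  .  .  .  .  .  .  .  .  .  .
  .  .  .  .  .  .  .  .  .  .  .  .  .  .  .  .  .  .  .  .  .  .  .  .  .  .  .  .  .  .  .  .
  .  .  .  .  .  .  .  .  .  .  .  .  .  .  .  .  .  .  .  .  .  .  .  .  .  .  .  .  .  .  .  .
  .  .  .  .  .  .  .  .  .  .  .  .  .  .  .  .  .  .  .  .  .  .  .  .  .  .  .  .  .  .  .  .
  .  .  .  .  .  .  .  .  .  .  .  .  .  .  .  .  .  .  .  .  .  .  .  .  .  .  .  .  .  .  .  .
  .  .  .  .  .  .  .  .  .  .  .  .  .  .  .  .  .  .  .  .  .  .  .  .  .  .  .  .  .  .  .  .
  .  .  .  .  .  .  .  .  .  .  .  .  .  .  .  .  .  .  .  .  .  .  .  .  .  .  .  6  .  .  .  .
```

Request:
move_arm([
  {"slide":[0.0275,-0.055,0],"turn":[0,0,0.6],"jaw":1},
  {"slide":[0.0275,-0.055,0],"turn":[0,0,0.6],"jaw":1},
  {"slide":[0.0275,-0.055,0],"turn":[0,0,0.6],"jaw":1},
  {"slide":[0.0275,-0.055,0],"turn":[0,0,0.6],"jaw":1},
  {"slide":[0.0275,-0.055,0],"turn":[0,0,0.6],"jaw":1},
  {"slide":[0.0275,-0.055,0],"turn":[0,0,0.6],"jaw":1},
  {"slide":[0.0275,-0.055,0],"turn":[0,0,0.6],"jaw":1},
  {"slide":[0.0275,-0.055,0],"turn":[0,0,0.6],"jaw":1},
  {"slide":[0.0275,-0.055,0],"turn":[0,0,0.6],"jaw":1},
  {"slide":[0.0275,-0.055,0],"turn":[0,0,0],"jaw":1},
])

```text
t: 1.35
ee_pos: [0.4752, -0.0395, 0.1847]
orientation: [3.141, -0.0, 2.864]
contact_force: [-0.0, 0.6, 0.3]
width: 0.0941
grip_force: 0.0
```

Request:
move_arm([
  {"slide":[0,0,-0.05],"turn":[0,0,0],"jaw":1},
  {"slide":[0,0,-0.05],"turn":[0,0,0],"jaw":1},
  {"slide":[0,0,-0.04],"turn":[0,0,0],"jaw":1},
  {"slide":[0,0,-0.016],"turn":[0,0,0],"jaw":1},
  {"slide":[0,0,0],"turn":[0,0,0],"jaw":1},
])

```text
t: 1.98
ee_pos: [0.4741, -0.0374, 0.0283]
orientation: [-3.141, -0.002, 2.864]
contact_force: [-0.4, 0.2, 0.3]
width: 0.0941
grip_force: 0.0
```

Request:
move_arm([
  {"slide":[0.0081,-0.0023,0],"turn":[0,0,0],"jaw":1},
  {"slide":[0.0081,-0.0023,0],"turn":[0,0,0],"jaw":1},
  {"slide":[0.0081,-0.0023,0],"turn":[0,0,0],"jaw":1},
  {"slide":[0.0081,-0.0023,0],"turn":[0,0,0],"jaw":1},
  {"slide":[0.0081,-0.0023,0],"turn":[0,0,0],"jaw":1},
  {"slide":[0.0081,-0.0023,0],"turn":[0,0,0],"jaw":1},
])

```text
t: 2.72
ee_pos: [0.5239, -0.0515, 0.0289]
orientation: [3.142, -0.0, 2.864]
contact_force: [-0.9, -0.1, 0.5]
width: 0.0937
grip_force: 0.0
```

```bash
cat >> h.py <<'E'
O=np.array([.681,.0896]);l=np.array([.0706,.9975]);n=np.array([.9975,-.0706])
def rail(lo=.024,hi=.036,reg=(140,240,225,400)):
    "rail pose from dark top pixels at rail height, top camera; prints centre, yaw of axis, ends in bay frame"
    p,d=snapshot("top");X=cloud("top",d);z=X[...,2];g=p.max(-1)
    m=(d>0)&(z>lo)&(z<hi)&(p[...,0]<p[...,2]+40);k=np.zeros_like(m);k[reg[0]:reg[1],reg[2]:reg[3]]=1;m&=k
    c,lab,st,_=cv2.connectedComponentsWithStats(cv2.morphologyEx(m.astype(np.uint8),cv2.MORPH_CLOSE,np.ones((3,3))))
    i=1+st[1:,4].argmax();m&=lab==i
    P=X[m][:,:2].astype(np.float32);r=cv2.minAreaRect(P);B=cv2.boxPoints(r)
    e=max(B[1]-B[0],B[2]-B[1],key=np.linalg.norm);e=e/np.linalg.norm(e);e*=np.sign(e[1]);C=np.array(r[0])
    print("size",np.round(r[1],4),"C",C.round(4),"axis",np.degrees(np.arctan2(e[1],e[0])).round(2),"tilt",(93.95*0+np.degrees(np.arctan2(l[1],l[0]))-np.degrees(np.arctan2(e[1],e[0]))).round(2))
    for nm,s in (("L",.14),("R",-.14)):
        E=C+s*e;print(nm,"world",E.round(4),"bay",((E-O)@n).round(4),((E-O)@l).round(4))
    print(observe()["contact_force"].round(1))
    return p,d
E
python3 -c "
from h import *
p,d=rail();cv2.imwrite('pics/t2.png',cv2.resize(p[120:250,190:400],None,fx=3.8,fy=3.8))"
```

```text
size [0.1168 0.0157] C [ 0.5021 -0.0553] axis 73.82 tilt 12.14
L world [0.5411 0.0792] bay -0.1388 -0.0203
R world [ 0.4631 -0.1897] bay -0.1976 -0.294
[1.  0.3 0.1]
```

View pics/t2.png

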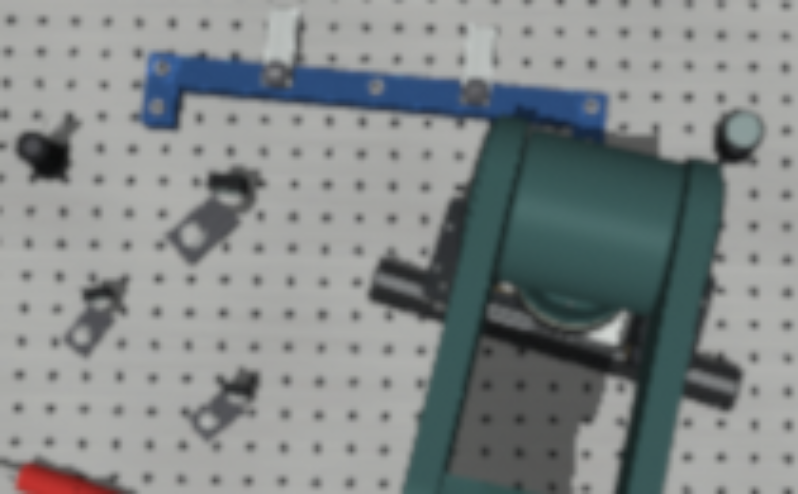

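The top view shows the arm over the rail, but the ends at crop (375,275) and (740,385) haven't moved. I'll check with the side and wrist cameras.

```bash
python3 -c "
from h import *
a,_=snapshot('side');b,_=snapshot('wrist')
a=cv2.resize(a[150:300,220:440],(640,436),interpolation=cv2.INTER_CUBIC)
a=cv2.resize(a,(400,272));b=cv2.resize(b,(400,250))
a=cv2.resize(snapshot('side')[0][150:300,220:440],(480,327),interpolation=cv2.INTER_CUBIC);b=cv2.resize(b,(480,300))
cv2.imwrite('pics/sw.png',np.vstack([a,b])[:600])
print(observe(),camera_model('wrist'))"
```

```text
{'t': 2.925, 'q': array([-2.05748618e-01,  1.19199172e-01,  1.65259271e+00,  1.04955665e-04,
        1.37039290e+00, -1.49894250e+00]), 'qd': array([ 0.0009892 , -0.00951533,  0.00982329, -0.0018667 ,  0.00161292,
       -0.00095294]), 'joint_torque': array([-5.13815030e-02, -3.29169595e+01, -2.81233656e+01, -1.33964038e-02,
        4.97520471e-02, -4.84683387e-04]), 'ee_pos': array([ 0.52335223, -0.05136611,  0.02882377]), 'orientation': array([ 3.14153259e+00, -5.97984692e-04,  2.86396931e+00]), 'contact_force': array([-0.11803594,  0.72761921, -0.26531488]), 'ft_torque': array([ 0.05768973, -0.00864117, -0.03560058]), 'grip_force': 0.0, 'width': 0.09418766386175582} {'K': array([[293.4936471 ,   0.        , 320.52001061],
       [  0.        , 293.4936471 , 195.88638468],
       [  0.        ,   0.        ,   1.        ]]), 'hand_eye': array([[-4.41472878e-04, -9.57255580e-01, -2.89243082e-01,
         8.33271748e-02],
       [ 9.99999528e-01, -1.72325678e-04, -9.55988130e-04,
         2.70614973e-04],
       [ 8.65280961e-04, -2.89243367e-01,  9.57255204e-01,
        -1.99426589e-01],
       [ 0.00000000e+00,  0.00000000e+00,  0.00000000e+00,
         1.00000000e+00]])}
```

View pics/sw.png

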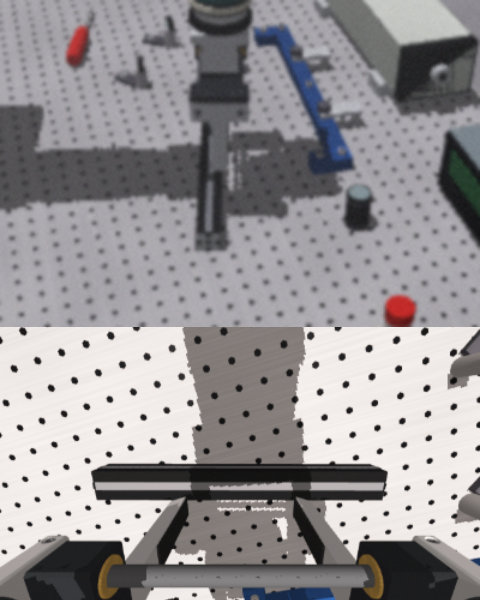

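```bash
cat >> h.py <<'E'
def wcloud():
    o=observe();p,d=snapshot("wrist");m=camera_model("wrist");K=np.array(m["K"]);v,u=np.mgrid[:400,:640]
    c=np.stack([(u-K[0,2])/K[0,0]*d,(v-K[1,2])/K[1,1]*d,d],-1).reshape(-1,3);H=np.array(m["hand_eye"])
    t=c@H[:3,:3].T+H[:3,3]
    return p,d,(R.from_euler('xyz',o["orientation"]).apply(t)+o["ee_pos"]).reshape(400,640,3)
E
python3 -c "
from h import *
p,d,X=wcloud()
s=640/480
for u,v in [(110,485),(240,485),(375,485),(240,470),(240,495),(50,450),(188,497),(300,497),(180,520),(310,520),(200,560)]:
    U,V=int(u*s),int((v-327)*s);print((u,v),X[V,U].round(4),round(float(d[V,U]),3))
p,d=snapshot('top');X=cloud('top',d)
for u,v in [(290,193),(293,194),(378,219),(383,221)]: print(X[v,u].round(4))
"
```

```text
(110, 485) [ 0.4766 -0.1675  0.0308] 0.209
(240, 485) [ 0.5111 -0.0482  0.0295] 0.211
(375, 485) [0.5467 0.0763 0.029 ] 0.211
(240, 470) [ 0.4985 -0.0446  0.0229] 0.213
(240, 495) [ 0.5218 -0.0513  0.0287] 0.215
(50, 450) [ 4.294e-01 -2.325e-01  4.000e-04] 0.231
(188, 497) [ 0.5092 -0.101   0.0288] 0.215
(300, 497) [0.5388 0.0045 0.0298] 0.214
(180, 520) [ 0.4434 -0.0283  0.2283] 0.0
(310, 520) [ 0.5294 -0.0022  0.0893] 0.155
(200, 560) [ 6.011e-01 -1.256e-01  3.000e-04] 0.27
[0.5469 0.0792 0.0302]
[0.5445 0.0708 0.0285]
[ 0.4794 -0.1668  0.0314]
[ 0.4745 -0.1812  0.0276]
```

Request:
move_arm([
  {"slide":[0,0,0.03],"turn":[0,0,0],"jaw":1},
  {"slide":[0,0,0.04],"turn":[0,0,0],"jaw":1},
])

```text
t: 3.28
ee_pos: [0.5219, -0.051, 0.0984]
orientation: [-3.141, -0.004, 2.864]
contact_force: [0.8, 0.1, -1.3]
width: 0.0939
grip_force: 0.0
```

```bash
python3 -c "
from h import *
o=observe();p,d,X=wcloud();cv2.imwrite('pics/w3.png',p)
# cloud in tool frame of points ahead of the hand: nearest-to-table points of fingers
T=R.from_euler('xyz',o['orientation']).inv().apply(X.reshape(-1,3)-o['ee_pos']).reshape(400,640,3)
m=(d>0)&(X[...,2]>.045)&(abs(T[...,1])<.075)&(abs(T[...,0])<.03)
q=T[m];print(o['ee_pos'].round(4),len(q))
for s in (-1,1):
    k=q[q[:,1]*s>0];b=k[k[:,2]>-.04];
    for a in np.arange(-.1,.03,.01):
        c=k[(k[:,2]>a)&(k[:,2]<=a+.01)]
        if len(c):print(s,a.round(3),len(c),c.min(0).round(3),c.max(0).round(3))
"
```

```text
[ 0.5219 -0.051   0.0984] 43181
-1 -0.1 643 [-0.005 -0.06  -0.1  ] [ 0.01  -0.046 -0.09 ]
-1 -0.09 659 [-0.009 -0.059 -0.09 ] [ 0.01  -0.046 -0.08 ]
-1 -0.08 515 [-0.009 -0.059 -0.08 ] [ 0.01  -0.046 -0.07 ]
-1 -0.07 432 [-0.009 -0.059 -0.07 ] [ 0.009 -0.046 -0.06 ]
-1 -0.06 350 [-0.009 -0.059 -0.06 ] [ 0.009 -0.046 -0.05 ]
-1 -0.05 296 [-0.009 -0.059 -0.05 ] [ 0.009 -0.047 -0.04 ]
-1 -0.04 250 [-0.009 -0.058 -0.04 ] [ 0.009 -0.047 -0.03 ]
-1 -0.03 175 [-0.009 -0.058 -0.03 ] [ 0.009 -0.047 -0.02 ]
-1 -0.02 1 [-0.001 -0.047 -0.02 ] [-0.001 -0.047 -0.02 ]
1 -0.1 632 [-0.005  0.047 -0.1  ] [ 0.01  0.06 -0.09]
1 -0.09 670 [-0.009  0.047 -0.09 ] [ 0.01  0.06 -0.08]
1 -0.08 521 [-0.009  0.047 -0.08 ] [ 0.009  0.059 -0.07 ]
1 -0.07 423 [-0.009  0.047 -0.07 ] [ 0.009  0.059 -0.06 ]
1 -0.06 343 [-0.009  0.047 -0.06 ] [ 0.009  0.059 -0.05 ]
1 -0.05 307 [-0.009  0.047 -0.05 ] [ 0.009  0.059 -0.04 ]
1 -0.04 252 [-0.009  0.047 -0.04 ] [ 0.009  0.059 -0.03 ]
1 -0.03 168 [-0.009  0.047 -0.03 ] [ 0.009  0.059 -0.02 ]
1 -0.02 5 [-0.     0.047 -0.02 ] [ 0.008  0.049 -0.019]
```

View pics/w3.png

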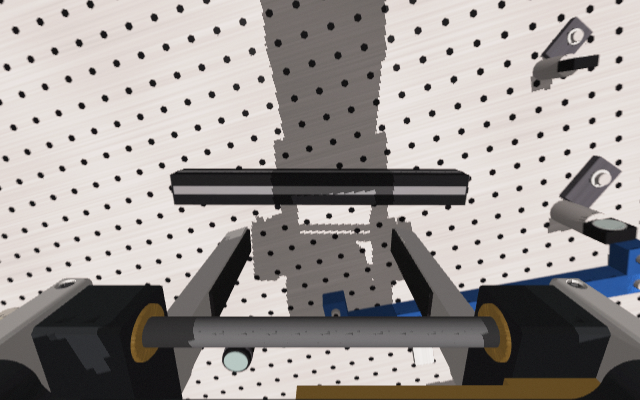

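The wrist picture shows the rail from (172,188) to (467,188). The fingers end at tool z ≈ -0.02. So the real fingertips are about 19 mm behind the reported TCP, not ahead of it as the text says, and on the first push they passed over the rail without touching it. I'll trust the measurement (tip height = ee z + 0.019), go lower with care and watch the force.

Request:
move_arm([
  {"slide":[-0.047,0.011,0],"turn":[0,0,0],"jaw":1},
  {"slide":[0,0,-0.04],"turn":[0,0,0],"jaw":1},
  {"slide":[0,0,-0.03],"turn":[0,0,0],"jaw":1},
  {"slide":[0,0,-0.018],"turn":[0,0,0],"jaw":1},
  {"slide":[0,0,-0.01],"turn":[0,0,0],"jaw":1},
  {"slide":[0,0,-0.006],"turn":[0,0,0],"jaw":1},
  {"slide":[0,0,0],"turn":[0,0,0],"jaw":1},
])

```text
t: 4.2
ee_pos: [0.4766, -0.0404, -0.0049]
orientation: [3.142, 0.0, 2.864]
contact_force: [0.2, 0.1, 0.3]
width: 0.0943
grip_force: 0.0
```

Request:
move_arm([
  {"slide":[0.0081,-0.0023,-0.004],"turn":[0,0,0],"jaw":1},
  {"slide":[0.0081,-0.0023,0],"turn":[0,0,0],"jaw":1},
  {"slide":[0.0081,-0.0023,0],"turn":[0,0,0],"jaw":1},
  {"slide":[0.0081,-0.0023,0],"turn":[0,0,0],"jaw":1},
])

```text
t: 4.7
ee_pos: [0.5079, -0.0492, -0.0088]
orientation: [3.141, -0.004, 2.864]
contact_force: [-5.4, 2.5, 4.0]
width: 0.094
grip_force: 2.9
```

```bash
cat >> h.py <<'E'
def wrail():
    p,d,X=wcloud();z=X[...,2];hsv=cv2.cvtColor(p,cv2.COLOR_BGR2HSV)
    m=(d>0)&(z>.025)&(z<.036);c,lab,st,_=cv2.connectedComponentsWithStats(m.astype(np.uint8))
    m&=lab==1+st[1:,4].argmax();P=X[m][:,:2].astype(np.float32);r=cv2.minAreaRect(P);B=cv2.boxPoints(r)
    e=max(B[1]-B[0],B[2]-B[1],key=np.linalg.norm);e=e/np.linalg.norm(e);e*=np.sign(e[1]);C=np.array(r[0])
    print("size",np.round(r[1],4),"C",C.round(4),"axis",np.degrees(np.arctan2(e[1],e[0])).round(2),"tilt",(np.degrees(np.arctan2(l[1],l[0])-np.arctan2(e[1],e[0]))).round(2))
    for nm,s in (("L",.14),("R",-.14)):
        E=C+s*e;print(nm,"world",E.round(4),"bay",((E-O)@n).round(4),((E-O)@l).round(4))
    o=observe();print(o["ee_pos"].round(4),o["contact_force"].round(1),o["t"]);return p
E
python3 -c "
from h import *
wrail()"
```

```text
size [0.1245 0.0496] C [ 0.5232 -0.0535] axis 74.0 tilt 11.95
L world [0.5618 0.0811] bay -0.1183 -0.0169
R world [ 0.4846 -0.1881] bay -0.1763 -0.2908
[ 0.5095 -0.0497 -0.0087] [-1.1  0.9  0.8] 4.75
```

Request:
move_arm([
  {"slide":[0.0075,-0.0021,0],"turn":[0,0,0],"jaw":1},
  {"slide":[0.0075,-0.0021,0],"turn":[0,0,0],"jaw":1},
  {"slide":[0.0075,-0.0021,0],"turn":[0,0,0],"jaw":1},
  {"slide":[0.0075,-0.0021,0],"turn":[0,0,0],"jaw":1},
  {"slide":[0.0075,-0.0021,0],"turn":[0,0,0],"jaw":1},
  {"slide":[0.0075,-0.0021,0],"turn":[0,0,0],"jaw":1},
  {"slide":[0,0,0],"turn":[0,0,0],"jaw":1},
])

```text
t: 5.62
ee_pos: [0.5556, -0.0627, -0.009]
orientation: [3.141, 0.003, 2.864]
contact_force: [-0.5, -0.2, -0.1]
width: 0.0939
grip_force: 0.0
```

Request:
move_arm([
  {"slide":[-0.048,0.0135,0],"turn":[0,0,0],"jaw":1},
  {"slide":[-0.01,0.003,0.06],"turn":[0,0,0],"jaw":0},
  {"slide":[-0.01,0.003,0.06],"turn":[0,0,0],"jaw":-1},
  {"slide":[0,0,0],"turn":[0,0,0],"jaw":-1},
])

```text
t: 6.12
ee_pos: [0.4905, -0.0436, 0.1175]
orientation: [3.14, 0.016, 2.864]
contact_force: [1.2, -0.2, -1.0]
width: 0.0673
grip_force: 0.0
```

```bash
python3 -c "
from h import *
wrail()"
```

```text
size [0.1366 0.0305] C [ 0.5794 -0.069 ] axis 74.27 tilt 11.68
L world [0.6174 0.0657] bay -0.0618 -0.0283
R world [ 0.5415 -0.2038] bay -0.1185 -0.3025
[ 0.4888 -0.0433  0.1143] [-0.4  0.5 -1.3] 6.175
```

Request:
move_arm([
  {"slide":[0.0113,-0.0467,0],"turn":[0,0,0],"jaw":-1},
  {"slide":[0.0113,-0.0467,0],"turn":[0,0,0],"jaw":-1},
  {"slide":[0.0113,-0.0467,0],"turn":[0,0,0],"jaw":-1},
  {"slide":[0.0113,-0.0467,0],"turn":[0,0,0],"jaw":-1},
  {"slide":[0,0,0],"turn":[0,0,0],"jaw":-1},
])

```text
t: 6.8
ee_pos: [0.5308, -0.2325, 0.108]
orientation: [-3.142, -0.002, 2.86]
contact_force: [1.1, 0.8, -0.8]
width: 0.0132
grip_force: 0.0
```

```bash
python3 -c "
from h import *
wrail();p,d=rail();p2=snapshot('wrist')[0]
cv2.imwrite('pics/t4.png',np.vstack([cv2.resize(p[130:240,210:400],(520,300)),cv2.resize(p2,(480,300)).copy() if 0 else cv2.resize(p2,(520,300))]))"
```

```text
size [0.2813 0.0309] C [ 0.5803 -0.0685] axis 73.96 tilt 11.99
L world [0.619  0.0661] bay -0.0602 -0.0278
R world [ 0.5416 -0.203 ] bay -0.1184 -0.3017
[ 0.5306 -0.2305  0.1083] [ 0.4  0.3 -0.9] 6.85
size [0.2801 0.0311] C [ 0.5788 -0.0695] axis 74.05 tilt 11.9
L world [0.6173 0.0651] bay -0.0618 -0.0289
R world [ 0.5404 -0.2041] bay -0.1196 -0.3029
[ 0.7  0.1 -0.1]
```

View pics/t4.png

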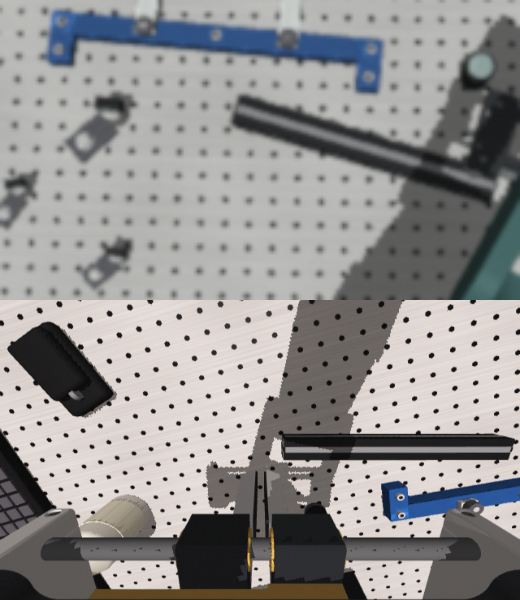

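Request:
move_arm([
  {"slide":[0.003,0,-0.05],"turn":[0,0,0],"jaw":-1},
  {"slide":[0,0,-0.04],"turn":[0,0,0],"jaw":-1},
  {"slide":[0,0,-0.02],"turn":[0,0,0],"jaw":-1},
  {"slide":[0,0,-0.006],"turn":[0,0,0],"jaw":-1},
  {"slide":[0,0,0],"turn":[0,0,0],"jaw":-1},
])

```text
t: 7.58
ee_pos: [0.5343, -0.2287, -0.0047]
orientation: [3.142, 0.0, 2.865]
contact_force: [0.4, 0.0, -0.9]
width: 0.0009
grip_force: 0.0
```

Request:
move_arm([
  {"slide":[0.0026,0.009,-0.004],"turn":[0,0,0],"jaw":-1},
  {"slide":[0.0026,0.009,0],"turn":[0,0,0],"jaw":-1},
  {"slide":[0.0026,0.009,0],"turn":[0,0,0],"jaw":-1},
  {"slide":[0.0026,0.009,0],"turn":[0,0,0],"jaw":-1},
  {"slide":[0.0026,0.009,0],"turn":[0,0,0],"jaw":-1},
  {"slide":[0.0026,0.009,0],"turn":[0,0,0],"jaw":-1},
  {"slide":[0.0026,0.009,0],"turn":[0,0,0],"jaw":-1},
  {"slide":[0,0,0],"turn":[0,0,0],"jaw":-1},
])

```text
t: 8.57
ee_pos: [0.5528, -0.1652, -0.0088]
orientation: [3.14, 0.001, 2.865]
contact_force: [0.8, -0.8, 0.8]
width: 0.0004
grip_force: 0.5
```

```bash
python3 -c "
from h import *
wrail();rail()"
```

```text
size [0.2113 0.0308] C [ 0.5782 -0.0753] axis 74.19 tilt 11.76
L world [0.6163 0.0594] bay -0.0624 -0.0347
R world [ 0.54 -0.21] bay -0.1195 -0.3088
[ 0.5525 -0.1651 -0.0092] [ 0.4 -0.2  0.4] 8.625
size [0.2073 0.0315] C [0.6028 0.0161] axis 74.22 tilt 11.73
L world [0.6408 0.1509] bay -0.0444 0.0583
R world [ 0.5647 -0.1186] bay -0.1013 -0.2159
[-0.3  0.  -0.3]
```

Request:
move_arm([
  {"slide":[0.0026,0.0091,0],"turn":[0,0,0],"jaw":-1},
  {"slide":[0.0026,0.0091,0],"turn":[0,0,0],"jaw":-1},
  {"slide":[0.0026,0.0091,0],"turn":[0,0,0],"jaw":-1},
  {"slide":[0.0026,0.0091,0],"turn":[0,0,0],"jaw":-1},
  {"slide":[0.0026,0.0091,0],"turn":[0,0,0],"jaw":-1},
  {"slide":[0.0026,0.0091,0],"turn":[0,0,0],"jaw":-1},
  {"slide":[0,0,0],"turn":[0,0,0],"jaw":-1},
])

```text
t: 9.55
ee_pos: [0.5683, -0.1106, -0.0088]
orientation: [3.14, 0.0, 2.865]
contact_force: [0.4, 0.6, -0.2]
width: 0.0007
grip_force: 0.0
```

```bash
sed -i 's|^    print("size",np.round(r\[1\],4),"C",C.round(4),"axis"|    C=C+e*(max(r[1])/2-.14)\n&|' h.py; python3 -c "
from h import *
rail()"
```

```text
size [0.2026 0.0309] C [0.6093 0.0361] axis 74.25 tilt 11.7
L world [0.6473 0.1708] bay -0.0393 0.0786
R world [ 0.5713 -0.0987] bay -0.0961 -0.1955
[-0.4  0.3  0.3]
```

Request:
move_arm([
  {"slide":[0.0026,0.0091,0],"turn":[0,0,0],"jaw":-1},
  {"slide":[0.0026,0.0091,0],"turn":[0,0,0],"jaw":-1},
  {"slide":[0.0026,0.0091,0],"turn":[0,0,0],"jaw":-1},
  {"slide":[0.0026,0.0091,0],"turn":[0,0,0],"jaw":-1},
  {"slide":[0.0026,0.0091,0],"turn":[0,0,0],"jaw":-1},
  {"slide":[0.0026,0.0091,0],"turn":[0,0,0],"jaw":-1},
  {"slide":[0,0,0],"turn":[0,0,0],"jaw":-1},
])

```text
t: 10.48
ee_pos: [0.5838, -0.0555, -0.0091]
orientation: [3.139, -0.0, 2.865]
contact_force: [-0.3, 0.7, -0.6]
width: 0.0005
grip_force: 0.0
```

Request:
move_arm([
  {"slide":[-0.009,-0.03,0],"turn":[0,0,0],"jaw":-1},
  {"slide":[-0.03,0,0.05],"turn":[0,0,0],"jaw":1},
  {"slide":[-0.05,0.03,0.03],"turn":[0,0,0],"jaw":1},
  {"slide":[-0.03,0.05,0],"turn":[0,0,0],"jaw":1},
  {"slide":[0,0,0],"turn":[0,0,0],"jaw":1},
])

```text
t: 11.1
ee_pos: [0.4649, -0.0054, 0.0696]
orientation: [3.139, -0.001, 2.868]
contact_force: [1.1, -0.3, 0.3]
width: 0.0369
grip_force: 0.0
```

```bash
python3 -c "
from h import *
p,d=rail();wrail();cv2.imwrite('pics/t5.png',cv2.resize(p[120:250,190:400],None,fx=3.8,fy=3.8))"
```

```text
size [0.2809 0.0317] C [0.6247 0.0911] axis 74.38 tilt 11.57
L world [0.6624 0.2259] bay -0.0282 0.1347
R world [ 0.587  -0.0437] bay -0.0844 -0.1396
[ 0.1 -0.3 -0.5]
size [0.0154 0.0178] C [0.582  0.1203] axis 153.95 tilt -68.0
L world [0.4562 0.1818] bay -0.2307 0.0761
R world [0.7078 0.0589] bay 0.0289 -0.0288
[ 0.4668 -0.0079  0.0694] [ 0.7  0.2 -0.2] 11.2
```

View pics/t5.png

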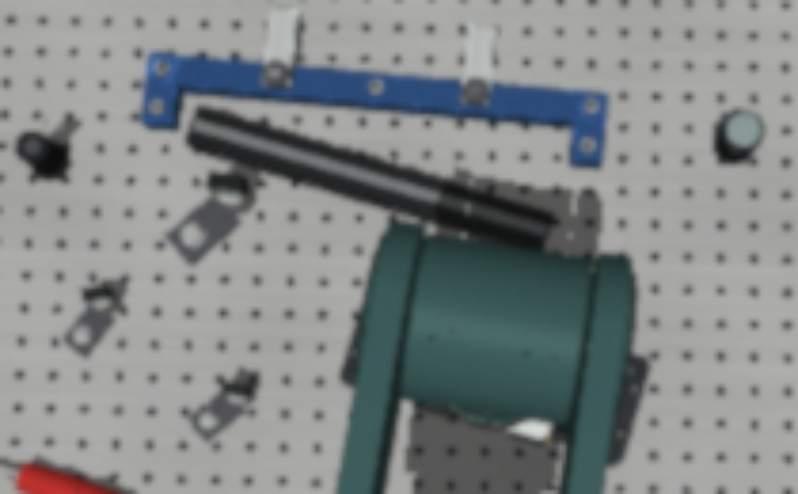

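The top view shows the left end at crop (195,130), behind the post at (235,185). The right end, at (550,230), is still outside the right block. Measured rail_left is at (-0.028, 0.135) and rail_right at (-0.084, -0.140) in the bay frame. Next is the two-finger swing.

Request:
move_arm([
  {"slide":[0.0384,0.0308,0],"turn":[0,0,0],"jaw":1},
  {"slide":[0.0384,0.0308,0],"turn":[0,0,0],"jaw":1},
  {"slide":[0.0384,0.0308,0],"turn":[0,0,0],"jaw":1},
  {"slide":[0,0,0],"turn":[0,0,0],"jaw":1},
  {"slide":[0,0,-0.04],"turn":[0,0,0],"jaw":1},
  {"slide":[0,0,-0.028],"turn":[0,0,0],"jaw":1},
  {"slide":[0,0,-0.008],"turn":[0,0,0],"jaw":1},
  {"slide":[0,0,0],"turn":[0,0,0],"jaw":1},
])

```text
t: 12.2
ee_pos: [0.5817, 0.0828, -0.0066]
orientation: [-3.141, -0.001, 2.863]
contact_force: [0.1, 0.0, 0.5]
width: 0.0941
grip_force: 0.0
```

Request:
move_arm([
  {"slide":[0.0068,-0.0019,-0.002],"turn":[0,0,0],"jaw":1},
  {"slide":[0.0068,-0.0019,0],"turn":[0,0,0],"jaw":1},
  {"slide":[0.0045,-0.0007,0],"turn":[0,0,1.2],"jaw":1},
  {"slide":[0.0045,-0.0007,0],"turn":[0,0,1.2],"jaw":1},
  {"slide":[0.0045,-0.0007,0],"turn":[0,0,1.2],"jaw":1},
  {"slide":[0.0045,-0.0007,0],"turn":[0,0,1.2],"jaw":1},
  {"slide":[0.0045,-0.0007,0],"turn":[0,0,1.2],"jaw":1},
  {"slide":[0.0045,-0.0007,0],"turn":[0,0,1.2],"jaw":1},
  {"slide":[0.0045,-0.0007,0],"turn":[0,0,1.2],"jaw":1},
])

```text
t: 13.32
ee_pos: [0.6272, 0.0749, -0.0084]
orientation: [-3.142, -0.0, 3.012]
contact_force: [-5.3, -0.5, 4.2]
width: 0.0939
grip_force: 2.5
```

```bash
python3 -c "
from h import *
p,d,X=wcloud();o=observe();z=X[...,2];e=np.array([o['orientation'][2]])
print(o['ee_pos'],np.degrees(e))
m=(d>0)&(z>.024)&(z<.036);B=np.stack([(X[...,:2]-O)@n,(X[...,:2]-O)@l],-1)
for y in np.arange(-.14,.15,.02):
    k=m&(abs(B[...,1]-y)<.004)&(B[...,0]<.0)
    if k.sum()>5: print(y.round(2),k.sum(),np.percentile(B[k][:,0],[3,97]).round(4))
rail()
"
```

```text
[ 0.62801759  0.07486782 -0.00841349] [172.61602284]
-0.14 183 [-0.0495 -0.0365]
-0.12 459 [-0.0485 -0.0205]
-0.1 206 [-0.0474 -0.0369]
-0.08 115 [-0.0646 -0.0159]
-0.06 571 [-0.0448 -0.0156]
-0.04 576 [-0.0436 -0.0147]
-0.02 569 [-0.0424 -0.0135]
0.0 569 [-0.0412 -0.0124]
0.02 582 [-0.04   -0.0112]
0.04 146 [-0.0581 -0.009 ]
0.06 190 [-0.0378 -0.0275]
0.08 449 [-0.0734 -0.0089]
0.1 338 [-0.0866 -0.0223]
0.12 284 [-0.0343 -0.0212]
0.14 39 [-0.0332 -0.025 ]
size [0.0364 0.0301] C [ 0.6223 -0.1532] axis 82.45 tilt 3.5
L world [ 0.6407 -0.0144] bay -0.0328 -0.1066
R world [ 0.604 -0.292] bay -0.0499 -0.3861
[-2.6 -0.1  1.7]
```

Request:
move_arm([
  {"slide":[0.004,-0.0004,0],"turn":[0,0,1.2],"jaw":1},
  {"slide":[0.004,-0.0004,0],"turn":[0,0,1.2],"jaw":1},
  {"slide":[0.003,-0.0003,0],"turn":[0,0,1.0],"jaw":1},
  {"slide":[0.001,0,0],"turn":[0,0,0],"jaw":1},
  {"slide":[0.001,0,0],"turn":[0,0,0],"jaw":1},
])

```text
t: 14.05
ee_pos: [0.6399, 0.074, -0.0086]
orientation: [3.141, -0.0, 3.07]
contact_force: [-4.4, -0.6, 2.3]
width: 0.094
grip_force: 1.9
```

```bash
cat > m.py <<'E'
from h import *
p,d,X=wcloud();o=observe();z=X[...,2]
print(o['ee_pos'].round(4),np.degrees(o['orientation'][2]),o['contact_force'].round(1))
m=(d>0)&(z>.024)&(z<.036);B=np.stack([(X[...,:2]-O)@n,(X[...,:2]-O)@l],-1)
for y in np.arange(-.14,.15,.02):
    k=m&(abs(B[...,1]-y)<.004)&(B[...,0]<.01)
    if k.sum()>5: print(y.round(2),k.sum(),np.percentile(B[k][:,0],[3,97]).round(4))
k=m&(abs(B[...,0]+.02)<.012)&(abs(B[...,1])<.16);print(np.percentile(B[k][:,1],[.2,99.8]).round(4))
E
python3 m.py
```

```text
[ 0.6401  0.074  -0.0086] 175.9070954411135 [-3.5 -0.4  1.7]
-0.14 162 [-0.0298 -0.0166]
-0.12 401 [-0.0298 -0.0023]
-0.1 228 [-0.0298 -0.0177]
-0.08 110 [-0.0485  0.0097]
-0.06 581 [-0.0296 -0.0009]
-0.04 566 [-0.0295 -0.0008]
-0.02 551 [-0.0295 -0.0008]
0.0 568 [-0.0295 -0.0008]
0.02 574 [-0.0294 -0.0008]
0.04 191 [-0.0486  0.    ]
0.06 159 [-0.0297 -0.0209]
0.08 508 [-0.0735 -0.002 ]
0.1 327 [-0.0864 -0.0168]
0.12 301 [-0.0295 -0.0167]
0.14 65 [-0.0296 -0.0214]
[-0.1588  0.1591]
```

Request:
move_arm([
  {"slide":[0.001,0,0],"turn":[0,0,0],"jaw":1},
  {"slide":[0.001,0,0],"turn":[0,0,0],"jaw":1},
])

```text
t: 14.35
ee_pos: [0.6421, 0.074, -0.0085]
orientation: [3.141, 0.0, 3.07]
contact_force: [-3.0, -0.2, 0.7]
width: 0.0937
grip_force: 1.6
```

Request:
move_arm([
  {"slide":[0.001,0,0],"turn":[0,0,0],"jaw":1},
  {"slide":[0.001,0,0],"turn":[0,0,0],"jaw":1},
])

```text
t: 14.6
ee_pos: [0.6427, 0.074, -0.0085]
orientation: [-3.141, -0.003, 3.071]
contact_force: [-8.5, -1.0, 4.0]
width: 0.0941
grip_force: 3.9
```

Request:
move_arm([
  {"slide":[0.001,0,0],"turn":[0,0,0],"jaw":1},
])

```text
t: 14.72
ee_pos: [0.6427, 0.074, -0.0085]
orientation: [-3.141, -0.006, 3.071]
contact_force: [-10.2, -1.9, 6.1]
width: 0.0939
grip_force: 5.2
```

Request:
move_arm([
  {"slide":[-0.015,0.001,0],"turn":[0,0,0],"jaw":1},
  {"slide":[-0.03,0.002,0],"turn":[0,0,0],"jaw":1},
  {"slide":[-0.03,0,0.05],"turn":[0,0,0],"jaw":1},
  {"slide":[-0.05,0,0.05],"turn":[0,0,0],"jaw":1},
  {"slide":[-0.06,0,0.03],"turn":[0,0,0],"jaw":1},
  {"slide":[0,0,0],"turn":[0,0,0],"jaw":1},
])

```text
t: 15.48
ee_pos: [0.4711, 0.0773, 0.118]
orientation: [3.14, 0.011, 3.07]
contact_force: [0.6, 0.8, -0.4]
width: 0.0942
grip_force: 0.0
```

Run:
```python
exec(open('m.py').read())
# direct gap measure vs blue fence in the top view
p,d=snapshot('top');cv2.imwrite('pics/t6.png',cv2.resize(p[120:250,190:400],None,fx=3.8,fy=3.8,interpolation=cv2.INTER_CUBIC))
X=cloud('top',d);z=X[...,2];B=np.stack([(X[...,:2]-O)@n,(X[...,:2]-O)@l],-1)
m=(d>0)&(z>.0255)&(z<.036)&(p[...,0]<p[...,2]+40)
for y in np.arange(-.13,.15,.02):
    k=m&(abs(B[...,1]-y)<.01)&(abs(B[...,0]+.015)<.022)
    if k.sum()>5: print(y.round(2),k.sum(),np.percentile(B[k][:,0],[2,98]).round(4))
```

```text
[0.4716 0.0772 0.1161] 175.90897590048817 [ 1.   0.7 -0.2]
-0.14 35 [-0.011   0.0004]
-0.12 58 [-0.0113  0.0021]
-0.1 58 [-0.0114  0.0017]
-0.08 93 [-0.0109  0.0092]
-0.06 63 [-0.0111  0.002 ]
-0.04 58 [-0.0114  0.0023]
-0.02 54 [-0.0114  0.0021]
0.0 60 [-0.0107  0.0014]
0.02 60 [-0.0113  0.0025]
0.04 56 [-0.0107  0.0023]
0.06 63 [-0.0109  0.0091]
0.08 120 [-0.23    0.0093]
0.1 59 [-0.0103  0.003 ]
0.12 35 [-0.0092  0.0026]
[-0.1403  0.1174]
-0.13 68 [-0.0278 -0.0015]
-0.11 66 [-0.0279 -0.0008]
-0.09 67 [-0.0282 -0.0019]
-0.07 69 [-0.0279 -0.0005]
-0.05 69 [-0.028 -0.001]
-0.03 69 [-0.0281 -0.0019]
-0.01 67 [-0.0281 -0.0005]
0.01 69 [-0.0285 -0.0012]
0.03 67 [-0.0279 -0.0011]
0.05 69 [-0.0282 -0.0014]
0.07 69 [-0.028   0.0027]
0.09 70 [-0.0282 -0.0017]
0.11 64 [-0.0279 -0.0013]
0.13 64 [-0.0281 -0.0013]
```

View pics/t6.png

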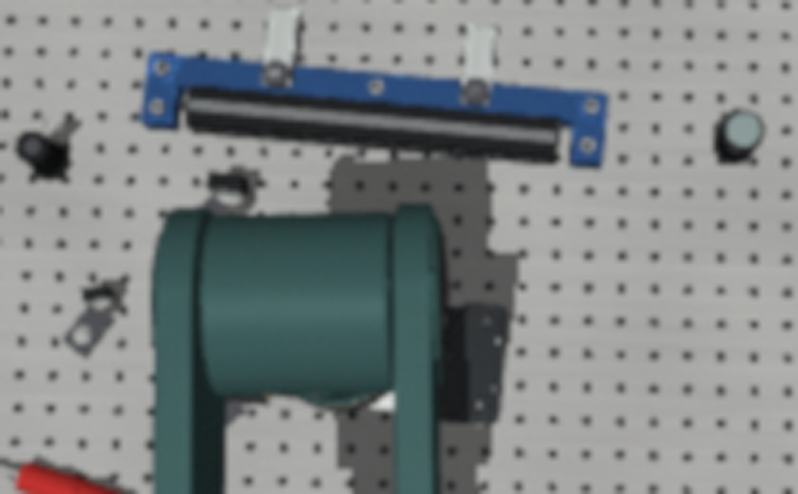

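The rail runs from crop (185,105) to (558,142), parallel to the fence and flush along its whole length, and sits between the end blocks. The hand is clear, so I'm handing in.

```bash
python3 -c "
from rig import *
print(sign_off())"
```

```text
the job is handed in; nothing more can be done
None
```

The rail is seated flush along the fence between the end blocks, the hand is clear and the job is handed in. The verdict wasn't shown. The fingertips sit about 19 mm behind the reported TCP, not ahead as the interface text says, so the first push passed over the rail without touching it.

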